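# Tip the tube block onto the cooling plate

## Robot

A 6-joint arm with a two-finger parallel gripper is mounted at the origin on the work surface. World frame = base frame: x ahead of the robot, y to its left, z up, the work surface at z = 0. Lengths are in m, angles in rad, forces in N, time in s.
With the tool pointing down it reaches from about 0.275 to 0.75 m from the base axis. Payload 10.2 kg.
Tool frame: the origin (TCP) lies at the very end of the fingers, on their centre line; the grasp point (between the pads) lies env.hold_point_z behind it (env.hold_point_z is the distance from the TCP to the grasp point, in m); z points along the fingers, y is the direction in which the jaws open and shut (so a half turn about z gives the same grasp; the last joint's range is limited). The gripper opens to 85 mm and grips with 20 to 120 N. Pads are 22 mm wide; open, the fingers measure 114 mm over their backs; the gripper's body (76 mm by 85 mm) begins 54 mm behind the grasp point. The pads swing forward as they close: fully open they stand 13 mm farther back than shut.
Start: joints at [0.893, 0.313, 1.498, -0, 1.331, -0.223], TCP at [0.231, 0.472, 0.231] pointing down, gripper open.
Joint ranges: [-2.94, 2.94], [-0.97, 2.17], [0.19, 2.56], [-1.23, 4.37], [0.02, 3.11], [-2.88, 2.88]. Speed limits (rad/s): [2.39, 2.39, 3.01, 3.14, 3.14, 3.14].

## Interface

Orientations are given as [roll, pitch, yaw] about the fixed x, y, z axes, in that order (R = Rz(yaw) Ry(pitch) Rx(roll)).
In Python, from plant import env gives the robot as it stands.
- The arm moves only by the tool jog_arm, never from a script. Its argument "plan" is a list of rows, each a list of 7 numbers: the turn, a rotation vector about the world's x, y, z in rad, then the shift along the world's x, y, z in mm, then the opening, from 0 (shut) to 1 (fully open). In form: [[rx, ry, rz, dx, dy, dz, gripper], ...]. A call has 1 to 5 rows; each row shifts and turns the commanded pose from where the row before left it; what a row does not reach is not made up. A row lasts 1/12 s, in which the tool goes at most 41.7 mm and 7.16 degrees, less where a joint would pass 70% of its speed; a pose out of reach is approached as far as the arm can. A call with a gripper value outside its range is refused whole. The fingers move at their own pace and stop on an object; the grip force is fixed at half the most. Time passes only in rows, so rows that do not move let the fingers close. It gives the time, the measured TCP pose, the force and the opening at its end, in the units of the state.
- env.get_obs(): the state, without advancing time (a new reading comes with each control period).
- env.capture(name): name is "scene" or "top" or "wrist"; returns a dict with "pixels" (384x512x3 uint8, red, green, blue), "range_z" (384x512 float32, m along the optical axis (not along the pixel's ray), 0 where there is no reading), "camera_matrix" (3x3 intrinsics, pixels), "k1" (the pictures are not rectified: a ray, as slopes to the right and down, at radius r is drawn at 1 + k1 r^2 times it, then the intrinsics apply), "R" (3x3) and "t" (3): a world point X has camera coordinates R X + t; the wrist camera has in their place "mount" (4x4, takes a point from camera to tool coordinates, whose origin is the TCP and whose axes are the flange's). Camera axes: x right, y down, z forward; pixel columns grow to the right and rows downward; lengths in m; the calibration is good to about 2 mm. A picture is of the moment at which its call begins: read the wrist's pose just before it.
- env.finish_job(): hands the job in, once; it reports no verdict.
The state is a dict: "clock": time; "joint_positions": joint angles; "dq": joint speeds; "joint_torque": joint torques, N m; "ee_pos": TCP position; "orientation": TCP orientation; "ft_force": force on the tool from outside, world axes, zero at the start; "wrist_torque": the same for the moment, N m; "gripper_width": finger opening in m.
Only numpy, scipy, OpenCV 4.12 (cv2) and the standard library are available. Lean on these libraries where they do the work, as an engineer would, in place of code of your own. Each camera call takes 0.05 s, during which the arm holds its last target.

## Task

Two aluminium tube blocks stand on edge on the bench, wells towards you, before the steel cooling plate. Without lifting it, slide the larger one (wider and thicker, six wells) upright against the plate's front edge and then push its top over, so that it tips over that edge and lies flat on the plate with its wells facing up. Leave the smaller block standing where it is.

Things in the scene. Friction and masses are not known exactly. Their poses are not given: they have to be found in the camera images.
- six_well_center (a point): Middle (35 mm up) of the larger block: loose aluminium, 0.7 kg, 45 thick (x) x 95 wide (y) x 70 mm high (z), on edge, 20-50 mm before the plate, parallel to its edge within 8 deg. Six 17 mm wells (2 rows of 3) in the face towards the robot; own -x points out of them (up when done). High bench friction: slides when pushed under 20 mm from the bench, may topple early if pushed higher.
- two_well_center (a point): Middle (35 mm up) of the smaller block, to be left alone: same aluminium, same height (70 mm), axes and way of standing, but only 34 mm thick and 70 mm wide, with two 25 mm wells. It stands beside the larger one, along the plate's front edge, with 60 mm or more between them; which is left and which is right varies.
- cold_plate: Steel plate fixed to the bench, 130 deep (x) x 360 wide (y) x 10 mm thick. Origin: centre of its underside, on the bench. x points away from the robot, y along the front edge, which lies at x = -65 mm in its frame; that 10 mm high edge is the stop over which the block tips. A small jar (45 mm high) stands on its rear half near the middle of its width.

How it is judged:
On the way:
1. the larger block stands upright with its foot against the plate's front edge (within 12 mm) (x of six_well_center in the frame of cold_plate above -0.0995 m and angle between six_well_center's own z axis and vertical below 0.17 rad and height (world z) of six_well_center below 0.045 m), for 0.05 s.
At the end, for the whole second after the job is handed in: The larger block lies at rest on the cooling plate, flat to within 10 degrees, wells up, its middle over the plate (a few centimetres of overhang at the front edge are fine); the smaller block still stands within 20 mm of where it was (angle between six_well_center's own x axis and vertical above 2.97 rad and x of six_well_center in the frame of cold_plate between -0.06 and 0.06 m and y of six_well_center in the frame of cold_plate between -0.17 and 0.17 m and height (world z) of six_well_center between 0.027 and 0.04 m and linear speed of six_well below 0.02 m/s and angle between two_well_center's own z axis and vertical below 0.17 rad and distance of two_well_center from where it was at the start of the episode below 0.02 m); the robot touches nothing.
It fails at once if the larger block is lifted clear (its middle more than 75 mm above the bench) (height (world z) of six_well_center above 0.075 m).
It fails at once if the smaller block is knocked over or pushed away by more than 30 mm (angle between two_well_center's own z axis and vertical above 0.5 rad or distance of two_well_center from where it was at the start of the episode above 0.03 m).
It also fails if it takes over 35 s, if anything falls off the work surface, if the arm or the gripper's body presses on something with over 40 N, if the wrist force passes 120 N, or if a joint passes its speed limit or range.

## Working session

There is one attempt and no reset: what is moved stays moved. The work goes in short steps, Python scripts to look and compute and a tool call to move; the robot and the scene stay as the last step left them, time stands still between calls to the robot, and variables do not carry over. Pictures are saved under pics/ and viewed, and the job is handed in when it is done.

Besides the shell and the picture viewer there is one more tool, called after "Call:" as name(argument=value, ...), one argument or row to a line, values as JSON. jog_arm: Moves the arm, as the interface text tells. Its arguments: {"type":"object","properties":{"plan":{"type":"array","items":{"type":"array","items":{"type":"number"}}}},"required":["plan"]}

```bash
mkdir -p pics; ls; cat > h.py <<'E'
import numpy as np,cv2
from plant import env
def save(n,c):
    cv2.imwrite('pics/'+n,cv2.cvtColor(c['pixels'],cv2.COLOR_RGB2BGR))
def pts(c):
    K=np.array(c['camera_matrix']);z=c['range_z'];k1=c['k1']
    v,u=np.mgrid[:z.shape[0],:z.shape[1]].astype(float)
    xd=(u-K[0,2])/K[0,0];yd=(v-K[1,2])/K[1,1]
    x,y=xd.copy(),yd.copy()
    for _ in range(10):
        s=1+k1*(x*x+y*y);x=xd/s;y=yd/s
    P=np.stack([x*z,y*z,z],-1)
    W=(P-np.array(c['t']))@np.array(c['R'])
    W[z==0]=np.nan
    return W
E
python3 - <<'E'
from h import *
o=env.get_obs();print(o, env.hold_point_z)
for n in('scene','top'):
    c=env.capture(n);save(n+'0.png',c);print(n,c['k1'],c['t'],c['R'],c['camera_matrix']);np.save(n+'0.npy',pts(c))
E
```

```text
pics
{'clock': 0.0, 'joint_positions': array([ 8.92614759e-01,  3.13432307e-01,  1.49845950e+00,  2.54180920e-05,
        1.33100788e+00, -2.23427954e-01]), 'dq': array([-0.00022416,  0.00183742, -0.00039475, -0.00106169, -0.00165201,
        0.00195556]), 'joint_torque': array([-4.89260201e-04, -4.12271440e+01, -2.59747106e+01, -2.30130063e-04,
        4.17079747e-03,  3.97808583e-05]), 'ee_pos': array([0.23044835, 0.47142208, 0.2307357 ]), 'orientation': array([-3.14032358e+00, -3.13672554e-04,  2.68683279e+00]), 'ft_force': array([-0.14757906, -0.04724609, -0.33378525]), 'wrist_torque': array([ 0.02843639, -0.00267759,  0.02425959]), 'gripper_width': 0.08561828763794345} 0.0187
scene -0.007407757827557785 [-0.18652931 -0.47373106  1.00234637] [[ 0.24773517  0.96880361 -0.00684541]
 [ 0.83749728 -0.21769993 -0.5012036 ]
 [-0.4870581   0.11843275 -0.86530231]] [[404.21426971   0.         255.59720137]
 [  0.         404.21426971 188.15781595]
 [  0.           0.           1.        ]]
top -0.06805590891010536 [0.01026771 0.60323284 0.63707182] [[ 0.02179514 -0.99961555 -0.01713831]
 [-0.995898   -0.02020192 -0.08819901]
 [ 0.08781888  0.01899032 -0.99595543]] [[347.3858062    0.         254.23093677]
 [  0.         347.3858062  192.45955631]
 [  0.           0.           1.        ]]
```

View pics/scene0.png

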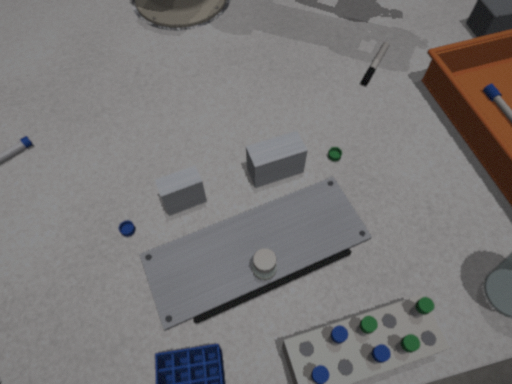

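View pics/top0.png

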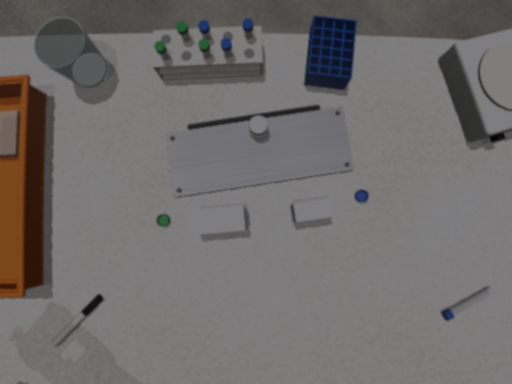

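The scene camera looks from behind the plate and the top camera from above. In the top view the larger block is at about (223,220), on the robot's left, and the smaller is at (312,210). The plate spans (170..350, 110..195) with the jar at (258,127).

```bash
python3 - <<'E'
from h import *
W=np.load('top0.npy');S=np.load('scene0.npy')
import cv2
c=cv2.imread('pics/top0.png')
for nm,M in(('top',W),('scene',S)):
    m=((M[...,2]>.06)&(M[...,2]<.08)&(M[...,0]>.2)&(M[...,0]<.65)&(abs(M[...,1])<.4)).astype(np.uint8)
    n,l,st,ce=cv2.connectedComponentsWithStats(m)
    for i in range(1,n):
        if st[i,4]>150:
            p=M[l==i];r=cv2.minAreaRect((p[:,:2]*1000).astype(np.float32));print(nm,st[i],np.median(p[:,2]),r, p[:,:2].mean(0));
    m=((M[...,2]>.006)&(M[...,2]<.016)&(M[...,0]>.2)&(M[...,0]<.7)&(abs(M[...,1])<.45)).astype(np.uint8)
    n,l,st,ce=cv2.connectedComponentsWithStats(m)
    for i in range(1,n):
        if st[i,4]>1500:
            p=M[l==i];r=cv2.minAreaRect((p[:,:2]*1000).astype(np.float32));print('plate',nm,st[i],np.median(p[:,2]),r,cv2.boxPoints(r).round(0).tolist())
E
```

```text
top [293 198  42  24 745] 0.06914188858420149 ((570.7913208007812, -84.40606689453125), (33.937843322753906, 69.12530517578125), 9.472265243530273) [ 0.57073934 -0.08384366]
top [ 191  205   55   30 1355] 0.0691191794598783 ((549.152099609375, 86.35276794433594), (45.055545806884766, 95.2944107055664), 6.3347697257995605) [0.54907529 0.08611457]
plate top [ 167  144  187   53 6993] 0.009219275549785466 ((676.0755004882812, 14.587661743164062), (107.38948059082031, 360.0929870605469), 9.829253196716309) [[592.0, 183.0], [654.0, -172.0], [760.0, -154.0], [698.0, 201.0]]
scene [ 246  131   62   39 1402] 0.06951988771042228 ((549.4430541992188, 88.2422103881836), (47.28987503051758, 95.6850814819336), 6.439518928527832) [0.55250783 0.08711786]
scene [155 166  48  34 916] 0.06962161009672663 ((571.6812133789062, -82.82818603515625), (36.339656829833984, 69.9449234008789), 9.836823463439941) [ 0.57384229 -0.08276118]
plate scene [ 139  177  226  103 9031] 0.009659269805696556 ((675.8660278320312, 16.005706787109375), (107.3538589477539, 360.989990234375), 9.622383117675781) [[593.0, 185.0], [653.0, -171.0], [759.0, -153.0], [699.0, 203.0]]
```

Both cameras agree. The sizes match and the tops are at 69 mm. The large block is at (549,87) with yaw 6.4°, and the small one is at (571,-84). The plate's yaw is 9.8°, and the gap to its edge is about 35 mm. I'll come in behind the large block with the jaws along the plate edge and the gripper partly shut.

Call:
jog_arm(
  plan=[
    [0,0,0.063,21,-33,0,0.4],
    [0,0,0.063,21,-33,0,0.4],
    [0,0,0.063,21,-33,0,0.4],
    [0,0,0.063,21,-33,0,0.4],
    [0,0,0.063,21,-33,0,0.4],
  ],
)

```text
clock: 0.52
ee_pos: [0.336, 0.305, 0.2311]
orientation: [-3.141, -0.0, 3.005]
ft_force: [0.8, 0.2, -0.3]
gripper_width: 0.0343
```

Call:
jog_arm(
  plan=[
    [0,0,0.062,21,-33,0,0.4],
    [0,0,0.062,21,-33,0,0.4],
    [0,0,0.062,21,-33,0,0.4],
    [0,0,0.062,21,-33,0,0.4],
    [0,0,0.062,21,-33,0,0.4],
  ],
)

```text
clock: 0.93
ee_pos: [0.4412, 0.1398, 0.2312]
orientation: [3.142, -0.0, -2.968]
ft_force: [0.2, 0.7, 0.1]
gripper_width: 0.0345
```

Call:
jog_arm(
  plan=[
    [0.02,-0.1,0,21,-33,-25,0.4],
    [0.02,-0.1,0,21,-33,-25,0.4],
    [0,0,0,0,0,0,0.4],
  ],
)

```text
clock: 1.18
ee_pos: [0.4777, 0.0781, 0.1822]
orientation: [3.136, 0.203, -2.977]
ft_force: [-0.7, 0.5, -1.2]
gripper_width: 0.0344
```

Call:
jog_arm(
  plan=[
    [0,0,0,0,0,-35,0.4],
    [0,0,0,0,0,-35,0.4],
    [0,0,0,0,0,-35,0.4],
    [0,0,0,0,0,-35,0.4],
    [0,0,0,0,0,0,0.4],
  ],
)

```text
clock: 1.6
ee_pos: [0.4746, 0.083, 0.0411]
orientation: [3.133, 0.193, -2.972]
ft_force: [-1.6, 0.9, -0.3]
gripper_width: 0.0338
```

Call:
jog_arm(
  plan=[
    [0,0,0,0,0,-15,0.4],
    [0,0,0,0,0,-15,0.4],
    [0,0,0,0,0,-4,0.4],
    [0,0,0,0,0,0,0.4],
  ],
)

```text
clock: 1.93
ee_pos: [0.4785, 0.0826, 0.013]
orientation: [3.136, 0.203, -2.972]
ft_force: [-0.5, 1.1, 0.5]
gripper_width: 0.0341
```

```bash
python3 - <<'E'
from h import *
o=env.get_obs();print(o['ee_pos'],o['ft_force'])
c=env.capture('top');save('top1.png',c)
c=env.capture('wrist');save('wrist1.png',c)
E
```

```text
[0.47849218 0.08263306 0.01303528] [-0.54187841  1.05121704  0.45100737]
```

View pics/top1.png

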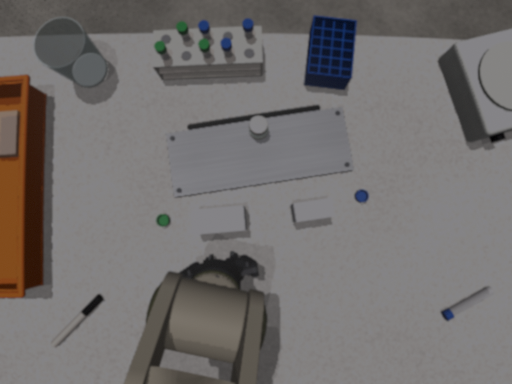

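View pics/wrist1.png

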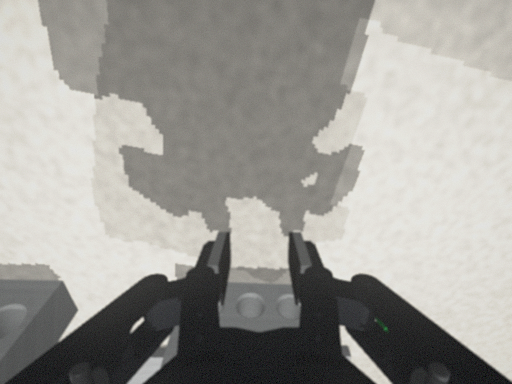

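The top view shows the tool behind the large block, and the blocks have not moved. The wrist view shows both fingers in front of the block at about (225..300, 270). I'll shift slightly to the centre, go lower and push.

Call:
jog_arm(
  plan=[
    [0,0,0,0,-7,-3,0.4],
    [0,0,0,0,0,-3,0.4],
    [0,0,0,10,1.7,0,0.4],
    [0,0,0,5,0.8,0,0.4],
    [0,0,0,5,0.8,0,0.4],
  ],
)

```text
clock: 2.45
ee_pos: [0.4989, 0.0786, 0.0066]
orientation: [3.136, 0.204, -2.972]
ft_force: [-0.5, -0.7, -0.3]
gripper_width: 0.0342
```

Call:
jog_arm(
  plan=[
    [0,0,0,5,0.9,0,0.4],
    [0,0,0,5,0.9,0,0.4],
    [0,0,0,5,0.9,0,0.4],
    [0,0,0,5,0.9,0,0.4],
    [0,0,0,5,0.9,0,0.4],
  ],
)

```text
clock: 2.87
ee_pos: [0.523, 0.0833, 0.0061]
orientation: [3.136, 0.202, -2.972]
ft_force: [-5.4, -2.1, 2.1]
gripper_width: 0.0341
```

```bash
cat >> h.py <<'E'
def blocks(M):
    m=((M[...,2]>.06)&(M[...,2]<.078)&(M[...,0]>.5)&(M[...,0]<.68)&(abs(M[...,1])<.16)).astype(np.uint8)
    n,l,st,ce=cv2.connectedComponentsWithStats(m)
    for i in range(1,n):
        if st[i,4]>150:
            p=M[l==i];r=cv2.minAreaRect((p[:,:2]*1000).astype(np.float32));print(st[i],np.median(p[:,2]).round(4),r,'n',r[0][0]*.985+r[0][1]*.171)
E
python3 - <<'E'
from h import *
o=env.get_obs();print(o['clock'],o['ee_pos'],o['ft_force'])
for n in('scene','top'):
    c=env.capture(n);save(n+'2.png',c);blocks(pts(c))
E
```

```text
2.8667 [0.52299245 0.08326848 0.00612847] [-5.35226005 -2.0574012   2.05896663]
[ 239  122   71   52 1733] 0.0695 ((537.2293701171875, 86.89433288574219), (82.60905456542969, 111.5137710571289), 9.312482833862305) n 544.0298604888916
[155 166  48  34 911] 0.0696 ((571.2684936523438, -82.66416931152344), (35.873817443847656, 70.09841918945312), 9.287808418273926) n 548.563893295288
[293 198  42  24 745] 0.0691 ((570.8063354492188, -84.21694946289062), (33.99864959716797, 68.93460083007812), 9.499807357788086) n 547.8431420593262
[ 189  200   56   33 1350] 0.0691 ((555.4163208007812, 88.85995483398438), (45.01260757446289, 95.59849548339844), 9.653841972351074) n 562.2801282653809
```

View pics/scene2.png

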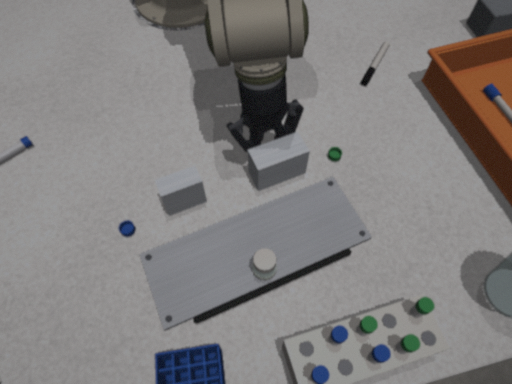

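The block slides upright (top at 69 mm) and is now parallel to the plate at yaw 9.65°. About 30 mm remain.

Call:
jog_arm(
  plan=[
    [0,0,0,5,0.9,0,0.4],
    [0,0,0,5,0.9,0,0.4],
    [0,0,0,5,0.9,0,0.4],
    [0,0,0,5,0.9,0,0.4],
    [0,0,0,4,0.7,0,0.4],
  ],
)

```text
clock: 3.38
ee_pos: [0.5475, 0.0876, 0.0062]
orientation: [3.136, 0.203, -2.972]
ft_force: [-3.8, -0.8, 0.4]
gripper_width: 0.034
```

Call:
jog_arm(
  plan=[
    [0,0,0,2,0.3,0,0.4],
    [0,0,0,2,0.3,0,0.4],
    [0,0,0,0,0,0,0.4],
  ],
)

```text
clock: 3.63
ee_pos: [0.5516, 0.0882, 0.0063]
orientation: [3.136, 0.204, -2.972]
ft_force: [-1.0, -0.0, -2.0]
gripper_width: 0.0341
```

```bash
python3 - <<'E'
from h import *
o=env.get_obs();print(o['clock'],o['ee_pos'],o['ft_force'])
for n in('top',):
    c=env.capture(n);save(n+'3.png',c);blocks(pts(c))
E
```

```text
3.6333 [0.5515603  0.08817052 0.00631443] [-0.97576147 -0.03902777 -2.01798899]
[ 187  185   56   32 1310] 0.0691 ((583.2015380859375, 93.8331298828125), (45.32757568359375, 95.76008605957031), 9.724201202392578) n 590.4989802246095
[293 198  42  24 745] 0.0693 ((570.7965698242188, -84.31652069091797), (33.91202163696289, 69.26683807373047), 9.334333419799805) n 547.8164962387085
```

Call:
jog_arm(
  plan=[
    [0,0,0,1,0.2,0,0.4],
    [0,0,0,1,0.2,0,0.4],
    [0,0,0,0,0,0,0.4],
  ],
)

```text
clock: 3.93
ee_pos: [0.5534, 0.0885, 0.0064]
orientation: [3.136, 0.204, -2.972]
ft_force: [-2.9, -0.4, -1.7]
gripper_width: 0.0342
```

Call:
jog_arm(
  plan=[
    [0,0,0,1,0.2,0,0.4],
    [0,0,0,0,0,0,0.4],
  ],
)

```text
clock: 4.1
ee_pos: [0.5537, 0.0886, 0.0062]
orientation: [3.136, 0.202, -2.972]
ft_force: [-6.5, -2.9, 1.7]
gripper_width: 0.0347
```

The force is rising, so the foot is against the edge. Next I back off, raise the tips to about 60 mm and check.

Call:
jog_arm(
  plan=[
    [0,0,0,-10,-1.7,0,0.4],
    [0,0,0,-10,-1.7,0,0.4],
    [0,0,0,0,0,26,0.4],
    [0,0,0,0,0,26,0.4],
    [0,0,0,0,0,0,0.4],
  ],
)

```text
clock: 4.52
ee_pos: [0.5376, 0.0851, 0.0634]
orientation: [3.138, 0.214, -2.972]
ft_force: [0.3, -0.0, 0.6]
gripper_width: 0.0342
```

```bash
python3 - <<'E'
from h import *
o=env.get_obs();print(o['clock'],o['ee_pos'],o['ft_force'])
for n in('top','scene'):
    c=env.capture(n);save(n+'4.png',c);blocks(pts(c))
E
```

```text
4.5167 [0.53755339 0.08508467 0.06336298] [ 0.32605079 -0.04564331  0.59968026]
[ 187  184   56   32 1341] 0.0691 ((585.0470581054688, 94.26525115966797), (45.19376754760742, 95.87132263183594), 9.924338340759277) n 592.3907101821899
[293 198  42  24 746] 0.0692 ((570.7926635742188, -84.16850280761719), (33.93836212158203, 68.82484436035156), 9.2833833694458) n 547.8379596405028
[ 255  145   64   44 1483] 0.0696 ((585.43505859375, 95.87753295898438), (47.13468933105469, 96.63241577148438), 10.624173164367676) n 593.0485908508301
[155 166  48  33 918] 0.0696 ((571.2919311523438, -82.74684143066406), (36.26050567626953, 69.95085906982422), 9.120243072509766) n 548.572842300415
```

View pics/scene4.png

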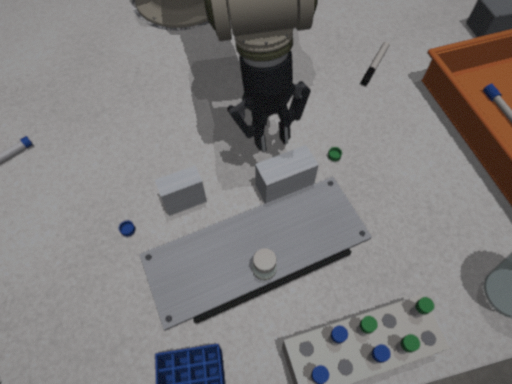

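The block stands upright against the edge: n = 592.4 mm against the 592 expected. Now I push the top.

Call:
jog_arm(
  plan=[
    [0,0,0,5,0.9,-5,0.4],
    [0,0,0,5,0.9,0,0.4],
    [0,0,0,5,0.9,0,0.4],
    [0,0,0,4,0.7,0,0.4],
    [0,0,0,4,0.7,0,0.4],
  ],
)

```text
clock: 5.03
ee_pos: [0.5567, 0.0895, 0.0527]
orientation: [3.135, 0.2, -2.971]
ft_force: [-13.1, -2.8, 9.4]
gripper_width: 0.0344
```

Call:
jog_arm(
  plan=[
    [0,0,0,4,0.7,0,0.4],
    [0,0,0,4,0.7,0,0.4],
    [0,0,0,4,0.7,0,0.4],
  ],
)

```text
clock: 5.28
ee_pos: [0.5685, 0.0915, 0.0542]
orientation: [3.136, 0.2, -2.971]
ft_force: [-25.5, -4.4, 35.5]
gripper_width: 0.0344
```

```bash
python3 - <<'E'
from h import *
o=env.get_obs();print(o['clock'],o['ee_pos'],o['ft_force'])
for n in('scene',):
    c=env.capture(n);save(n+'5.png',c)
E
```

```text
5.2833 [0.56845811 0.09151892 0.05415467] [-25.4681022   -4.44196584  35.4792095 ]
```

View pics/scene5.png

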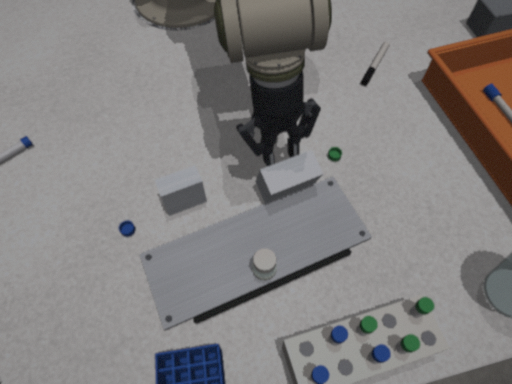

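The scene view shows the block tilting slightly at (290,170). The 35 N upward force suggests the tips are catching in the wells. I'll look with the wrist camera before going on.

```bash
python3 - <<'E'
from h import *
c=env.capture('wrist');save('wrist6.png',c)
c=env.capture('top');W=pts(c);save('top6.png',c)
m=((W[...,2]>.045)&(W[...,2]<.1)&(W[...,0]>.57)&(W[...,0]<.68)&(W[...,1]>.03)&(W[...,1]<.16))
p=W[m]; A=np.c_[p[:,:2],np.ones(len(p))];s=np.linalg.lstsq(A,p[:,2],rcond=None)[0];print(s,p.min(0),p.max(0))
E
```

```text
[-0.15580783  0.01199735  0.16442726] [0.57269126 0.04587866 0.04551886] [0.63243303 0.14640796 0.09835129]
```

View pics/wrist6.png

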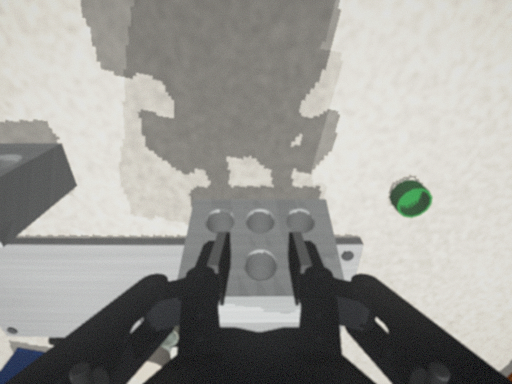

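The wrist view shows the fingertips over the two outer upper wells at (225,265) and (298,265), so they snagged there. I'll back off, narrow the gripper so the tips bear on the land between the wells, and push higher.

Call:
jog_arm(
  plan=[
    [0,0,0,-4,-0.7,0,0.4],
    [0,0,0,-4,-0.7,0,0.4],
    [0,0,0,-4,-0.7,0,0.4],
    [0,0,0,-4,-0.7,0,0.4],
    [0,0,0,-4,-0.7,0,0.4],
  ],
)

```text
clock: 5.85
ee_pos: [0.5488, 0.088, 0.053]
orientation: [3.136, 0.203, -2.972]
ft_force: [-0.5, -0.9, -0.4]
gripper_width: 0.0341
```

Call:
jog_arm(
  plan=[
    [0,0,0,-8,-1.4,0,0.4],
    [0,0,0,-4,-0.7,4,0.25],
    [0,0,0,0,0,4,0.25],
    [0,0,0,0,0,0,0.25],
    [0,0,0,0,0,0,0.25],
  ],
)

```text
clock: 6.27
ee_pos: [0.5379, 0.0858, 0.0621]
orientation: [3.136, 0.205, -2.972]
ft_force: [0.1, 1.3, 0.1]
gripper_width: 0.0212
```

```bash
python3 - <<'E'
from h import *
o=env.get_obs();print(o['clock'],o['ee_pos'],o['ft_force'])
c=env.capture('wrist');save('wrist7.png',c)
for n in('top','scene'):
    c=env.capture(n);save(n+'7.png',c);blocks(pts(c))
E
```

```text
6.2667 [0.53787574 0.08584654 0.06205436] [0.14616593 1.26622938 0.09517461]
[ 187  185   56   33 1344] 0.0691 ((582.2927856445312, 93.62548828125), (45.26995086669922, 95.44710540771484), 9.745620727539062) n 589.568352355957
[293 198  42  24 748] 0.0692 ((570.8644409179688, -84.54313659667969), (33.99473190307617, 69.51641845703125), 9.31707763671875) n 547.844597946167
[ 254  144   64   43 1494] 0.0695 ((582.72412109375, 95.37434387207031), (47.247779846191406, 96.24898529052734), 9.633538246154785) n 590.2922720794678
[155 166  48  34 914] 0.0696 ((571.3141479492188, -82.80642700195312), (36.020118713378906, 70.04553985595703), 9.727790832519531) n 548.5845367126465
```

View pics/wrist7.png

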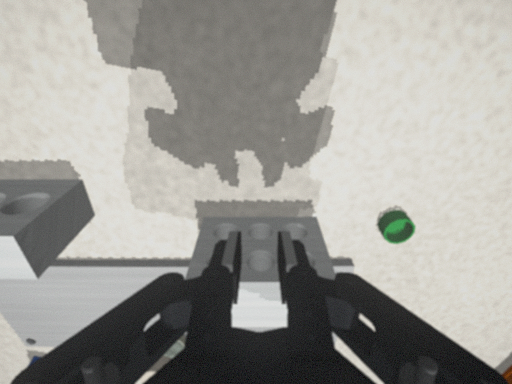

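View pics/scene7.png

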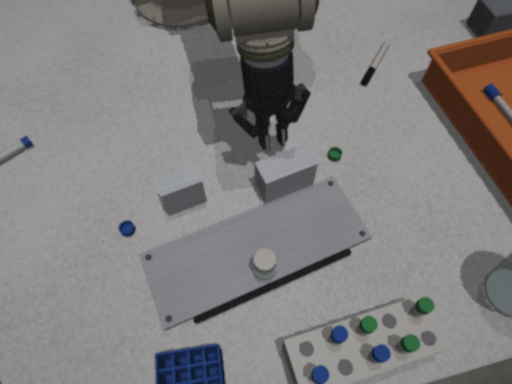

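The block is upright again, 2-3 mm from the edge, and the fingertips now line up with the land between the wells. I'll push along the arc that the top corner follows.

Call:
jog_arm(
  plan=[
    [0,0,0,6,1,0,0.25],
    [0,0,0,5,0.9,0,0.25],
    [0,0,0,4,0.7,1,0.25],
    [0,0,0,4,0.7,2,0.25],
    [0,0,0,4,0.7,2,0.25],
  ],
)

```text
clock: 6.83
ee_pos: [0.5607, 0.09, 0.0665]
orientation: [3.136, 0.203, -2.972]
ft_force: [-2.1, 0.0, 1.3]
gripper_width: 0.0214
```

Call:
jog_arm(
  plan=[
    [0,0,0,4,0.7,2,0.25],
    [0,0,0,4,0.7,2,0.25],
    [0,0,0,0,0,0,0.25],
  ],
)

```text
clock: 7.08
ee_pos: [0.5693, 0.0914, 0.0709]
orientation: [3.136, 0.205, -2.972]
ft_force: [-0.9, -0.3, 0.1]
gripper_width: 0.0212
```

```bash
python3 - <<'E'
from h import *
o=env.get_obs();print(o['clock'],o['ee_pos'],o['ft_force'])
c=env.capture('wrist');save('wrist8.png',c)
c=env.capture('scene');save('scene8.png',c)
E
```

```text
7.0833 [0.569317   0.09139964 0.07089588] [-0.94311058 -0.26847401  0.140335  ]
```

View pics/wrist8.png

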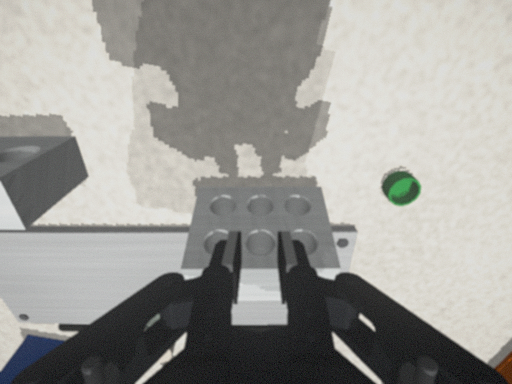

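View pics/scene8.png

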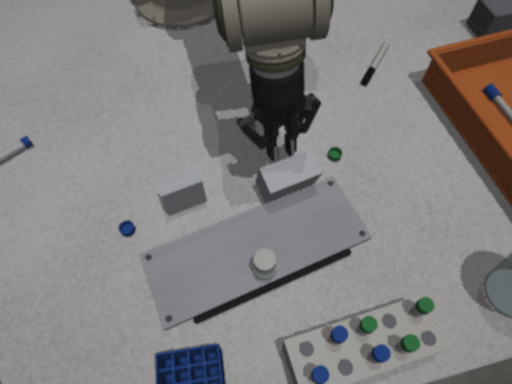

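The forces are small and the block is tilting cleanly about the edge. I'll continue.

Call:
jog_arm(
  plan=[
    [0,0,0,5,0.9,2,0.25],
    [0,0,0,5,0.9,2,0.25],
    [0,0,0,5,0.9,1,0.25],
    [0,0,0,5,0.9,1,0.25],
  ],
)

```text
clock: 7.52
ee_pos: [0.5891, 0.095, 0.0766]
orientation: [3.136, 0.204, -2.972]
ft_force: [-0.7, 0.5, -0.3]
gripper_width: 0.0215
```

Call:
jog_arm(
  plan=[
    [0,0,0,4,0.7,0.5,0.25],
    [0,0,0,4,0.7,0.5,0.25],
    [0,0,0,4,0.7,0,0.25],
    [0,0,0,0,0,0,0.25],
  ],
)

```text
clock: 7.85
ee_pos: [0.6011, 0.0971, 0.0774]
orientation: [3.136, 0.205, -2.972]
ft_force: [-0.2, -0.4, -0.5]
gripper_width: 0.0211
```

```bash
python3 - <<'E'
from h import *
o=env.get_obs();print(o['clock'],o['ee_pos'],o['ft_force'])
c=env.capture('wrist');save('wrist9.png',c)
c=env.capture('scene');save('scene9.png',c)
E
```

```text
7.85 [0.60108745 0.09707826 0.07743231] [-0.1749215  -0.41607009 -0.45044284]
```

View pics/wrist9.png

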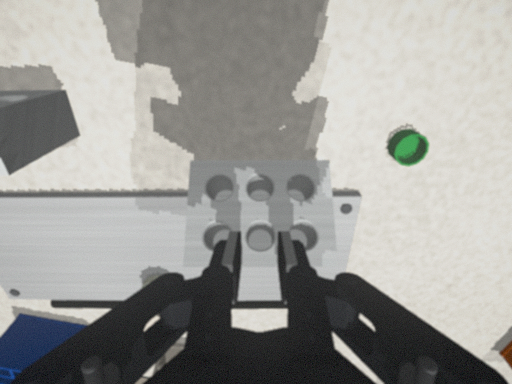

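View pics/scene9.png

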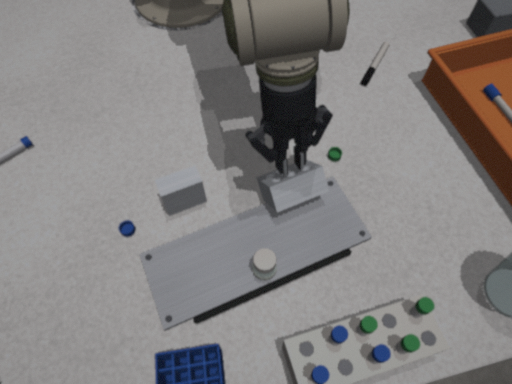

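Call:
jog_arm(
  plan=[
    [0,0,0,4,0.7,0,0.25],
    [0,0,0,4,0.7,0,0.25],
    [0,0,0,4,0.7,0,0.25],
    [0,0,0,0,0,0,0.25],
    [0,0,0,0,0,0,0.25],
  ],
)

```text
clock: 8.37
ee_pos: [0.6125, 0.0991, 0.0773]
orientation: [3.136, 0.204, -2.972]
ft_force: [-0.6, -0.0, 0.2]
gripper_width: 0.0215
```

```bash
python3 - <<'E'
from h import *
o=env.get_obs();print(o['clock'],o['ee_pos'],o['ft_force'])
c=env.capture('scene');save('scene10.png',c)
E
```

```text
8.3667 [0.61247071 0.09911066 0.07732685] [-0.61113898 -0.00861038  0.17763143]
```

View pics/scene10.png

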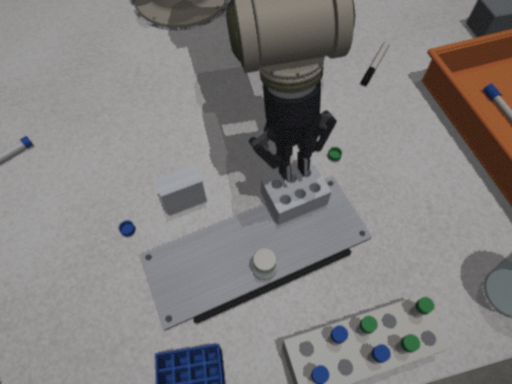

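The block has fallen over: three wells face up at (285..315, 195). I'll lift away and measure.

Call:
jog_arm(
  plan=[
    [0,0,0,0,0,20,0.25],
    [0,0,0,-10,0,30,0.25],
    [0,0,0,-30,0,20,0.25],
    [0,0,0,-38,0,10,0.25],
    [0,0,0,-38,0,10,0.25],
  ],
)

```text
clock: 8.83
ee_pos: [0.495, 0.099, 0.1681]
orientation: [3.136, 0.205, -2.972]
ft_force: [-0.3, -0.3, 0.4]
gripper_width: 0.0214
```

Call:
jog_arm(
  plan=[
    [0,0,0,-38,0,10,0.25],
    [0,0,0,-38,0,0,0.25],
    [0,0,0,0,0,0,0.25],
  ],
)

```text
clock: 9.08
ee_pos: [0.4144, 0.0998, 0.1768]
orientation: [3.135, 0.201, -2.971]
ft_force: [0.5, -0.6, 0.5]
gripper_width: 0.0217
```

```bash
python3 - <<'E'
from h import *
o=env.get_obs();print(o['clock'],o['ee_pos'],o['ft_force'])
for n in('top','scene'):
    c=env.capture(n);save(n+'11.png',c);M=pts(c);blocks(M)
    m=((M[...,2]>.048)&(M[...,2]<.075)&(M[...,0]>.58)&(M[...,0]<.72)&(M[...,1]>.03)&(M[...,1]<.18))
    p=M[m];r=cv2.minAreaRect((p[:,:2]*1000).astype(np.float32));s=np.linalg.lstsq(np.c_[p[:,:2],np.ones(len(p))],p[:,2],rcond=None)[0]
    print(n,'lying',r,np.median(p[:,2]),s,'plate x',r[0][0]*.985+r[0][1]*.171-679.6,'plate y',-.171*r[0][0]+.985*r[0][1]+100.8)
E
```

```text
9.0833 [0.41437661 0.09980803 0.17677325] [ 0.54333243 -0.60344654  0.48837178]
[293 198  42  24 744] 0.0692 ((570.8150024414062, -84.26687622070312), (33.95841979980469, 68.98628997802734), 9.32676887512207) n 547.8431415710448
top lying ((648.0794677734375, 86.078125), (122.24856567382812, 132.74945068359375), 9.824188232421875) 0.05409227649896284 [-5.28156994e-05 -2.27435048e-04  5.40693639e-02] plate x -26.522364868164118 plate y 74.76536413574217
[155 166  48  34 917] 0.0696 ((571.0313110351562, -82.8522720336914), (36.09471893310547, 70.02703857421875), 9.55958366394043) n 548.2981028518677
scene lying ((634.63427734375, 77.44837188720703), (98.49565124511719, 167.39004516601562), 31.472055435180664) 0.054450080651003055 [-0.00412169 -0.00187999  0.05695425] plate x -41.2415652236939 plate y 68.56418488311766
```

View pics/top11.png

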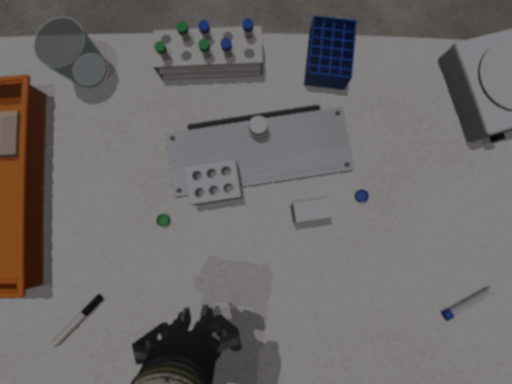

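The top view shows the block lying flat on the plate with six wells up at (213,182), and the smaller block unmoved. The fitted rectangle took in stray points such as the jar, so I'll recheck using the largest component only.

```bash
python3 - <<'E'
from h import *
for k in range(2):
    M=pts(env.capture('top'))
    m=((M[...,2]>.048)&(M[...,2]<.06)&(M[...,0]>.58)&(M[...,0]<.72)&(M[...,1]>.03)&(M[...,1]<.18)).astype(np.uint8)
    m=cv2.morphologyEx(m,cv2.MORPH_OPEN,np.ones((3,3),np.uint8))
    n,l,st,ce=cv2.connectedComponentsWithStats(m);i=1+st[1:,4].argmax()
    p=M[l==i];r=cv2.minAreaRect((p[:,:2]*1000).astype(np.float32))
    print(r,'plate x',r[0][0]*.985+r[0][1]*.171-679.6,'plate y',-.171*r[0][0]+.985*r[0][1]+100.8)
E
```

```text
((619.3831787109375, 100.09078979492188), (70.48004913330078, 95.45582580566406), 9.906341552734375) plate x -52.392043914794954 plate y 93.47490438842772
((619.4317016601562, 100.05965423583984), (70.37095642089844, 95.5388412475586), 9.739803314208984) plate x -52.34957299041753 plate y 93.43593843841552
```

x is -52 mm, inside the -60 mm limit by 7.6 mm. The plate edge estimate was also confirmed by the contact position (592.4 mm against 592.1). It's safe to hand in.

```bash
python3 -c "
from plant import env
print(env.finish_job()); o=env.get_obs(); print(o['clock'],o['ft_force'])"
```

```text
the job is handed in; nothing more can be done
None
the job is handed in; nothing more can be done
```

I slid the larger block upright against the plate's front edge, tipped it over that edge, and handed the job in with it lying flat on the plate, wells up. The hand-in gave no verdict, and the clock was at about 9.1 s of the 35 s allowed.

- **At the edge:** the block's middle measured about -87 mm in the plate's x (needed above -99.5), with its top level at 69 mm.
- **Tipping:** the first push at the top snagged the fingertips in two upper wells, with up to about 35 N upward on the tool. I backed off and the block settled upright again. I then narrowed the gripper and pushed higher, between the wells, with only a few newtons.
- **Final position of the larger block:** its upper face is level at 54 mm, so its middle is at about 32 mm. It sits at plate x of about -52 mm and y of about +93 mm. The front overhang is about 22 mm, and the x value is only about 7.6 mm inside the -60 mm limit.
- **Smaller block:** it still stands, and its measured position changed by less than 1 mm.
- **Arm:** it is clear of everything.

One check disagreed: the first fit of the lying block came out too large because it included stray points such as the jar. Two repeat fits on the block alone gave 70 x 95 mm and the position above.

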